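Find the sticky override key on a valve station and lock it out

ROBOT

A 7-joint arm with a two-finger parallel gripper is mounted at the origin on the work surface. World frame = base frame: x ahead of the robot, y to its left, z up, the work surface at z = 0. Lengths are in m, angles in rad, forces in N, time in s.
With the tool pointing down it reaches from about 0.4 to 0.875 m from the base axis. Payload 19.3 kg.
Tool frame: the origin (TCP) lies at the very end of the fingers, on their centre line; the grasp point (between the pads) lies 19 mm behind it; z points along the fingers, y is the line along which they close (so a half turn about z gives the same grasp; the last joint's range is limited). The gripper opens to 85 mm and grips with 20 to 120 N. Pads are 22 mm wide; open, the fingers measure 114 mm over their backs; the gripper's body (76 mm by 85 mm) begins 54 mm behind the grasp point. The pads swing forward as they close: fully open they stand 13 mm farther back than shut.
Start: joints at [1.278, 0.521, -0.036, 1.599, 0.021, 1.021, -0.113], TCP at [0.138, -0.61, 0.231] pointing down, gripper open.
Joint ranges: [-2.91, 2.91], [-0.3, 2.13], [-1.5, 1.42], [0.17, 2.43], [-1.26, 4.41], [0.16, 1.93], [-2.52, 2.52]. Speed limits (rad/s): [1.89, 1.89, 2.39, 2.39, 3.01, 3.01, 3.01].

INTERFACE

Orientations are given as [roll, pitch, yaw] about the fixed x, y, z axes, in that order (R = Rz(yaw) Ry(pitch) Rx(roll)).
In Python, from workcell import bot gives the robot as it stands.
- The arm moves only by the tool carry_out, never from a script. Its argument "rows" is a list that holds one entry, the list of rows, each a list of 4 numbers: the shift along the tool's x, y, z in m, then the turn about the tool's z in degrees. In form: [[[x, y, z, twist], ...]]. A call has 1 to 12 rows; each row is the pose to reach, as a shift and turn from the pose commanded when the call began, along the tool's axes at that moment; what a row does not reach only later rows make up. A row lasts 1/12 s, in which the tool goes at most 41.7 mm and 7.16 degrees, less where a joint would pass 70% of its speed; a pose out of reach is approached as far as the arm can. A call with a gripper value outside its range is refused whole. "grip" is the finger opening in m, from 0 to 0.0854, set as the call begins (left out, the last holds). The fingers move at their own pace and stop on an object; "grip_force" is the grip in N (left out, the last holds). Time passes only in rows, so rows that repeat a pose let the fingers close. It gives the time, the measured TCP pose, the force, the opening and the grip force at its end, in the units of the state.
- bot.observe(): the state, without advancing time (a new reading comes with each control period).
- bot.grab_frame(name): name is "scene" or "top" or "wrist"; returns a dict with "pixels" (400x640x3 uint8, red, green, blue), "K" (3x3 intrinsics, pixels), "pose" (4x4, takes a point from camera to world coordinates). Camera axes: x right, y down, z forward; pixel columns grow to the right and rows downward; lengths in m; the calibration is good to about 2 mm. The wrist camera is an equidistant fisheye: a pixel r from the principal point sees the ray r / f radians off the axis. A picture is of the moment at which its call begins. There is no depth.
- bot.job_done(): hands the job in; it is judged then, once.
Trained networks look in a picture, given as the dict that the camera call returned (one of the last four; its "shot" number tells which), for a name from the list of things; names that differ only in an ending like _2 or _b are one class to them, and where a whole thing is asked for, a point or a joint stands for the part that bears it (a point fixed in the world has none). Each returns a list of dicts, best first, with "conf" (0 to 1); they miss things now and then, are a little off and sometimes report something else, mostly with a low value. They report only what shows in the picture. A call takes as long as a camera call. They do not tell look-alikes from the thing itself.
- bot.look_for(picture, label): "position" ([column, row] in pixels, amid what is visible of it).
- bot.regions_of(picture, label): "region" (400x640 bool, what is visible of it) and "position" ([column, row] in pixels, amid what is visible of it).
- bot.spot_point(picture, label): "position" ([column, row] in pixels: a listed point, or the origin of a listed thing).
The state is a dict: "clock": time; "qpos": joint angles; "qd": joint speeds; "joint_efforts": joint torques, N m; "position": TCP position; "tool_rot": TCP orientation; "force": force on the tool from outside, world axes, zero at the start; "moment": the same for the moment, N m; "grip_width": finger opening in m; "finger_force": force on a finger pad.
Only numpy, scipy, OpenCV 4.12 (cv2) and the standard library are available. Lean on these libraries where they do the work, as an engineer would, in place of code of your own. Each camera call takes 0.05 s, during which the arm holds its last target. There are 200 camera calls.

TASK

Check the four green push-lock keys on the blue valve station by feel: three are healthy and click down and stay down under a light push, but one is sticky. Push gently, about 10 newtons at the most, until the three healthy keys have clicked down, leaving the sticky one up. Then put the red lock-out cap over the sticky key, fully down on the panel, let go of it and leave the other things on the bench alone.

Things in the scene. Friction and masses are not known exactly. Their poses are not given: they have to be found in the camera images.
- panel: the valve station: a blue block fixed to the bench, 180 (x) x 300 (y) x 50 mm high, level. Origin: centre of its underside; top face at z = 50 mm. The four keys stand in a row along its y axis, at x = -30 mm and y = -99, -33, 33 and 99 mm (key 1 to 4). Four dark valve blocks with stub caps reach 42 mm above the top face behind them, from x = 35 to 81 mm
- key_1: push-lock key 1: a green round button 26 mm across in an aluminium collar (36 mm across, 8 mm high above the panel's top face). Origin: centre of the key's top face, 20 mm above the panel's top face while up. It is pressed straight down, 9.5 mm in all. The four keys look alike; which one is sticky changes from run to run
- key_2: push-lock key 2, like key 1. Any healthy key resists with a force that grows to a peak of 4 to 7 N at 3 to 5 mm down, then eases off; it clicks 7 to 8.5 mm down and then drops and stays down by itself, its top 10.5 mm above the panel's top face
- key_3: push-lock key 3, like key 1. The sticky key, whichever it is, has a stiff spring: 7 N at the first touch and 2 N more for each mm. Under 10 N it yields about 2 mm; it never clicks, and it comes back up when let go
- key_4: push-lock key 4, like key 1, origin at the centre of its top face
- cap: red lock-out cap, loose, standing on the bench with its mouth down: a hollow round hood 47 mm across outside, 41 mm inside, 32 mm high (28 mm deep inside), with a round grip knob 24 mm across on top from z = 32 to 62 mm; 80 to 150 g. Origin: centre of its mouth rim, z up. Over a key it clears the collar by 2.5 mm all round and rests on the panel's top face without touching the key
- gauge: bystander: loose steel pressure gauge lying on its back, 60 mm across, 28 mm high, with a brass stem 22 mm long to -x. Origin: centre of its underside
- coupling: bystander: loose steel hose coupling standing upright, 34 mm across, 50 mm high. Origin: centre of its underside
- spanner: bystander: loose open-ended spanner 170 mm long lying behind the panel, along its own x axis. Origin: centre of its underside
Mind the look-alikes: they are no part of the job. Of the things that look like the cap, the largest one is meant.

How it is judged:
By the outcome, as a careful person would: the job done as asked, in the order asked, and still so for the second after the job is handed in, with the robot touching nothing.
It also fails if it takes over 72 s, if anything falls off the work surface, if the arm or the gripper's body presses on something with over 40 N, if the wrist force passes 120 N, or if a joint passes its speed limit or range.

## Working session

There is one attempt and no reset: what is moved stays moved. The work goes in short steps, Python scripts to look and compute and a tool call to move; the robot and the scene stay as the last step left them, time stands still between calls to the robot, and variables do not carry over. Pictures are saved under pics/ and viewed, at most 10 in all, crops included, and the job is handed in when it is done.

Besides the shell and the picture viewer there is one more tool, called after "Call:" as name(argument=value, ...), one argument or row to a line, values as JSON. carry_out: Moves the arm, as the interface text tells. Its arguments: {"type":"object","properties":{"rows":{"type":"array","items":{"type":"array","items":{"type":"array","items":{"type":"number"}}}},"grip":{"type":"number"},"grip_force":{"type":"number"}},"required":["rows"]}

```bash
mkdir -p pics; cat > h.py <<'E'
import numpy as np,cv2
from workcell import bot
def save(p,n): cv2.imwrite('pics/'+n,cv2.cvtColor(p['pixels'],cv2.COLOR_RGB2BGR))
def ray(p,uv):
    K=np.array(p['K']);T=np.array(p['pose']);x=(uv[0]-K[0,2])/K[0,0];y=(uv[1]-K[1,2])/K[1,1]
    if p.get('fish'):
        r=np.hypot(x,y);s=np.sin(r)/r if r>1e-9 else 1;d=np.array([x*s,y*s,np.cos(r)])
    else: d=np.array([x,y,1.])
    return T[:3,3],T[:3,:3]@d
def at_z(p,uv,z):
    o,d=ray(p,uv);return (o+d*(z-o[2])/d[2]).round(4)
def grab(n):
    p=bot.grab_frame(n)
    if n=='wrist':p['fish']=1
    return p
E
python3 - <<'E'
from h import *
s=bot.observe();print({k:np.round(v,3) for k,v in s.items()})
for n in('top','scene'):
    p=grab(n);save(p,n+'0.png');print(n,p['pose'][:3,3] if hasattr(p['pose'],'shape') else p['pose'])
    for l,z in(('key_1',.07),('cap',0.03),('panel',.0),('gauge',0),('coupling',0),('spanner',0)):
        for d in bot.spot_point(p,l): print(l,np.round(d['position'],1),round(d['conf'],2),at_z(p,d['position'],z))
E
```

```text
{'clock': np.float64(0.0), 'qpos': array([ 1.278,  0.522, -0.036,  1.6  ,  0.021,  1.021, -0.113]), 'qd': array([ 0.   , -0.003, -0.   , -0.001, -0.   ,  0.   , -0.001]), 'joint_efforts': array([ 0.0000e+00, -9.2711e+01,  1.9800e+00, -3.6994e+01,  1.8000e-02,
        8.0000e-03, -0.0000e+00]), 'position': array([ 0.138, -0.609,  0.231]), 'tool_rot': array([-3.14 ,  0.   ,  0.223]), 'force': array([-0.198,  0.494, -0.565]), 'moment': array([-0.008, -0.013,  0.049]), 'finger_force': np.float64(0.0), 'grip_width': np.float64(0.085)}
top [0.45007928 0.05015411 1.31696222]
key_1 [345.8 251.1] 0.6 [ 0.5076 -0.0376  0.07  ]
key_1 [324.2 252.7] 0.54 [0.505  0.0146 0.07  ]
key_1 [375.4 241. ] 0.5 [ 0.5304 -0.1101  0.07  ]
key_1 [297.8 256.1] 0.42 [0.4983 0.0783 0.07  ]
cap [226.3 249.6] 0.59 [0.5199 0.2559 0.03  ]
cap [158.8 253.3] 0.58 [0.5145 0.4216 0.03  ]
cap [193.4 248.3] 0.56 [0.5249 0.3369 0.03  ]
panel [333.9 237.6] 0.63 [ 0.5459 -0.0131  0.    ]
gauge [456.4 278.8] 0.6 [ 0.4343 -0.3221  0.    ]
coupling [459.5 210.8] 0.61 [ 0.6082 -0.3405  0.    ]
spanner [341.9 149.9] 0.91 [ 0.7752 -0.0402  0.    ]
scene [1.00685034 0.50059522 0.75886274]
key_1 [355.6 187. ] 0.65 [0.489  0.0803 0.07  ]
key_1 [312.8 166.5] 0.64 [ 0.5184 -0.0439  0.07  ]
key_1 [295.2 152.6] 0.58 [ 0.5174 -0.1152  0.07  ]
key_1 [333.8 176.2] 0.5 [0.5027 0.0177 0.07  ]
key_1 [226.3 146.8] 0.32 [ 0.6409 -0.2572  0.07  ]
cap [429.6 281.3] 0.93 [0.5416 0.3525 0.03  ]
cap [402.9 259.1] 0.78 [0.5402 0.2791 0.03  ]
cap [461.9 311.7] 0.77 [0.5495 0.4376 0.03  ]
panel [314.4 195.7] 0.86 [ 0.5404 -0.0129  0.    ]
gauge [274.3 123.4] 0.68 [ 0.4271 -0.3286  0.    ]
coupling [227.1 147.1] 0.74 [ 0.6027 -0.3314  0.    ]
spanner [230.7 241.9] 0.68 [ 0.7886 -0.0352  0.    ]
```

View pics/top0.png

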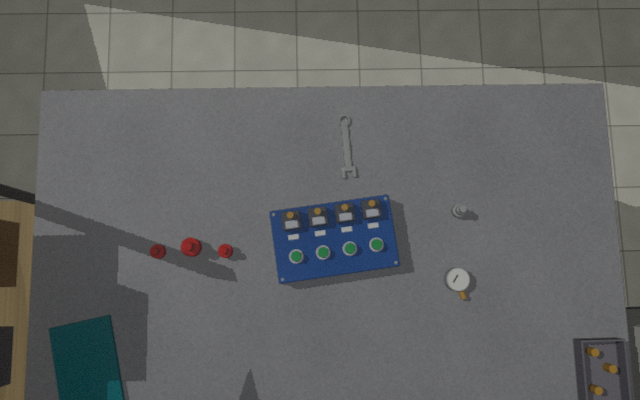

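View pics/scene0.png

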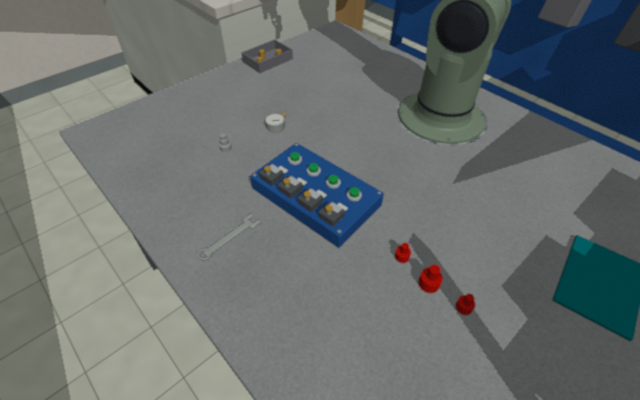

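The top view shows the keys at about (296,257), (323,253), (350,249) and (377,245). The three red hoods are at (158,252), (191,247) and (226,251), and the middle one is the largest. The scene view agrees: the largest is at (430,279).

```bash
cat >> h.py <<'E'
def blobs(p,kind,amin=15):
    hsv=cv2.cvtColor(p['pixels'],cv2.COLOR_RGB2HSV);h,s,v=cv2.split(hsv)
    m=((h>45)&(h<80)&(s>120)&(v>50)) if kind=='g' else (((h<8)|(h>172))&(s>150)&(v>50))
    n,_,st,c=cv2.connectedComponentsWithStats(m.astype(np.uint8))
    return [(c[i],st[i,4],st[i,:4]) for i in range(1,n) if st[i,4]>=amin]
def move(xyz,yaw=None):
    s=bot.observe();P=np.array(s['position']);y=s['tool_rot'][2];d=np.array(xyz)-P
    out=[np.cos(y)*d[0]+np.sin(y)*d[1],np.sin(y)*d[0]-np.cos(y)*d[1],-d[2]]
    # twist about tool z (down): positive twist lowers yaw
    print('pos',P.round(4),'yaw',round(y,3),'shift',np.round(out,4),'twist',None if yaw is None else round(-np.degrees(yaw-y),1))
E
python3 - <<'E'
from h import *
p=grab('top')
g=[at_z(p,c,.07) for c,a,b in blobs(p,'g') ]
for c,a,b in blobs(p,'g'):print('g',c.round(1),a,at_z(p,c,.07))
for c,a,b in blobs(p,'r'):print('r',c.round(1),a,b,at_z(p,c,.035))
q=grab('scene')
for c,a,b in blobs(q,'g'):print('g',c.round(1),a,at_z(q,c,.07))
for c,a,b in blobs(q,'r'):print('r',c.round(1),a,b,at_z(q,c,.03))
g=np.array(sorted(g,key=lambda t:t[1]));f=np.polyfit(g[:,1],g[:,0],1);yaw=-np.arctan(f[0]);print(g,yaw)
move([g[0,0],g[0,1],.12],yaw)
E
```

```text
g [376.4 244. ] 72 [ 0.5231 -0.1124  0.07  ]
g [349.9 247.9] 69 [ 0.515  -0.0477  0.07  ]
g [322.9 251.9] 68 [0.507  0.0178 0.07  ]
g [295.9 255.9] 69 [0.4988 0.0829 0.07  ]
r [189.6 246.3] 229 [181 238  19  18] [0.5297 0.3451 0.035 ]
r [156.6 251.1] 94 [150 245  14  13] [0.5198 0.4255 0.035 ]
r [224.3 250.5] 126 [218 245  14  13] [0.5174 0.2599 0.035 ]
g [294.4 156.2] 57 [ 0.5283 -0.1057  0.07  ]
g [313.  167.4] 61 [ 0.5201 -0.041   0.07  ]
g [332.9 179. ] 66 [0.5113 0.0235 0.07  ]
g [353.8 191.8] 70 [0.5038 0.0885 0.07  ]
r [402.7 252.8] 229 [395 243  16  20] [0.5274 0.2682 0.03  ]
r [430.5 278.7] 493 [419 265  24  28] [0.5351 0.3499 0.03  ]
r [465.3 304.2] 289 [456 294  19  21] [0.5305 0.433  0.03  ]
[[ 0.5231 -0.1124  0.07  ]
 [ 0.515  -0.0477  0.07  ]
 [ 0.507   0.0178  0.07  ]
 [ 0.4988  0.0829  0.07  ]] 0.12356034191455653
pos [ 0.1381 -0.6096  0.2313] yaw 0.223 shift [ 0.4854 -0.3998  0.1113] twist 5.7
```

Call:
carry_out(
  rows=[
    [[0.486,-0.397,0.07,5.7],[0.486,-0.397,0.07,5.7],[0.486,-0.397,0.07,5.7],[0.486,-0.397,0.07,5.7],[0.486,-0.397,0.07,5.7],[0.486,-0.397,0.07,5.7],[0.486,-0.397,0.07,5.7],[0.486,-0.397,0.07,5.7],[0.486,-0.397,0.07,5.7],[0.486,-0.397,0.07,5.7],[0.486,-0.397,0.07,5.7],[0.486,-0.397,0.07,5.7]],
  ],
  grip=0,
)

```text
clock: 1.8
position: [0.445, -0.2162, 0.1759]
tool_rot: [3.141, -0.001, 0.123]
force: [1.1, -1.3, -1.0]
grip_width: -0.0004
finger_force: 0.0
```

```bash
python3 - <<'E'
from h import *
move([.526,-.11,.16],.1236)
E
```

```text
pos [ 0.445  -0.2162  0.1759] yaw 0.123 shift [ 0.0935 -0.0954  0.0159] twist -0.0
```

Call:
carry_out(
  rows=[
    [[0.092,-0.094,0.016,0],[0.092,-0.094,0.016,0],[0.092,-0.094,0.016,0],[0.092,-0.094,0.016,0],[0.092,-0.094,0.016,0],[0.092,-0.094,0.016,0],[0.092,-0.094,0.016,0]],
  ],
)

```text
clock: 2.38
position: [0.5232, -0.1143, 0.16]
tool_rot: [3.141, 0.0, 0.122]
force: [-0.9, -0.8, 0.6]
grip_width: 0.0001
finger_force: 0.0
```

```bash
python3 - <<'E'
from h import *
p=grab('wrist');save(p,'w1.png');print(p['K'],p['pose'][:3,3])
for c,a,b in blobs(p,'g'):print('g',c.round(1),a,b,at_z(p,c,.07))
move([.526,-.11,.08],.1236)
print(bot.observe()['force'])
E
```

```text
[[309.70691629   0.         322.3814925 ]
 [  0.         309.70691629 203.08742763]
 [  0.           0.           1.        ]] [ 0.59038156 -0.10566322  0.30228436]
g [167.8 204.5] 673 [154 189  29  31] [0.5101 0.0168 0.07  ]
g [238.2 204.3] 777 [223 189  32  32] [ 0.518  -0.0469  0.07  ]
g [318.5 204.3] 817 [303 188  32  33] [ 0.5259 -0.1106  0.07  ]
g [111.4 204.5] 540 [ 99 191  26  28] [0.5021 0.0805 0.07  ]
pos [ 0.5232 -0.1145  0.16  ] yaw 0.122 shift [ 0.0034 -0.0041  0.08  ] twist -0.1
[-0.81446793 -0.08609215  0.75385737]
```

View pics/w1.png

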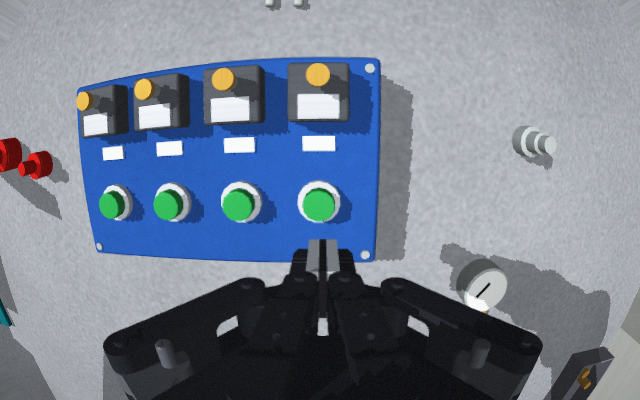

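The wrist view shows the four green keys in a row at (318,204), (238,204), (168,204) and (111,204), with the closed fingers just below the first.

Call:
carry_out(
  rows=[
    [[0.002,-0.0035,0.03,0],[0.002,-0.0035,0.06,0],[0.002,-0.0035,0.08,0],[0.002,-0.0035,0.085,0],[0.002,-0.0035,0.085,0],[0.002,-0.0035,0.085,0],[0.002,-0.0035,0.085,0]],
  ],
)

```text
clock: 3.02
position: [0.5259, -0.1101, 0.0763]
tool_rot: [3.141, -0.002, 0.123]
force: [-0.1, 0.1, 0.9]
grip_width: -0.0001
finger_force: 0.0
```

Call:
carry_out(
  rows=[
    [[0,0,0.001,0],[0,0,0.002,0],[0,0,0.002,0]],
  ],
)

```text
clock: 3.27
position: [0.5255, -0.1097, 0.0733]
tool_rot: [3.141, -0.001, 0.123]
force: [-0.1, 0.5, 0.6]
grip_width: -0.0001
finger_force: 0.0
```

Call:
carry_out(
  rows=[
    [[0,0,0.001,0],[0,0,0.001,0]],
  ],
)

```text
clock: 3.43
position: [0.5253, -0.1096, 0.0719]
tool_rot: [-3.142, -0.0, 0.123]
force: [-0.1, 0.5, 0.1]
grip_width: -0.0
finger_force: 0.0
```

Call:
carry_out(
  rows=[
    [[0,0,0.001,0],[0,0,0.001,0]],
  ],
)

```text
clock: 3.6
position: [0.5252, -0.1096, 0.0707]
tool_rot: [-3.142, 0.0, 0.123]
force: [-0.6, -0.3, 0.1]
grip_width: 0.0001
finger_force: 0.0
```

Call:
carry_out(
  rows=[
    [[0,0,0.001,0],[0,0,0.001,0]],
  ],
)

```text
clock: 3.77
position: [0.5253, -0.1096, 0.0698]
tool_rot: [-3.142, -0.0, 0.123]
force: [-0.1, 0.1, 2.9]
grip_width: 0.0001
finger_force: 1.2
```

Call:
carry_out(
  rows=[
    [[0,0,0.0008,0],[0,0,0.0008,0]],
  ],
)

```text
clock: 3.93
position: [0.5253, -0.1096, 0.0692]
tool_rot: [3.142, -0.0, 0.123]
force: [-1.4, 1.3, 8.0]
grip_width: 0.0001
finger_force: 3.6
```

Call:
carry_out(
  rows=[
    [[0,0,0.0004,0],[0,0,0.0004,0]],
  ],
)

```text
clock: 4.1
position: [0.5253, -0.1096, 0.0689]
tool_rot: [3.142, -0.0, 0.123]
force: [-2.2, 0.2, 8.1]
grip_width: 0.0003
finger_force: 3.9
```

Call:
carry_out(
  rows=[
    [[0,0,-0.01,0],[0,0,-0.02,0],[0,-0.03,-0.02,0],[0,-0.06,-0.02,0],[0,-0.066,-0.02,0],[0,-0.066,-0.015,0],[0,-0.066,-0.006,0],[0,-0.066,-0.003,0],[0,-0.066,-0.002,0],[0,-0.066,-0.002,0]],
  ],
)

```text
clock: 4.93
position: [0.5169, -0.045, 0.0701]
tool_rot: [3.142, 0.001, 0.122]
force: [0.6, -0.4, 0.1]
grip_width: 0.0
finger_force: 0.0
```

Call:
carry_out(
  rows=[
    [[0,0,0.001,0],[0,0,0.001,0]],
  ],
)

```text
clock: 5.1
position: [0.5172, -0.0446, 0.0696]
tool_rot: [3.142, -0.0, 0.123]
force: [-0.4, -1.0, 0.8]
grip_width: -0.0
finger_force: 0.3
```

Call:
carry_out(
  rows=[
    [[0,0,0.001,0],[0,0,0.001,0]],
  ],
)

```text
clock: 5.27
position: [0.5173, -0.0444, 0.0687]
tool_rot: [3.141, -0.0, 0.123]
force: [1.0, -1.2, 2.1]
grip_width: 0.0003
finger_force: 1.1
```

Call:
carry_out(
  rows=[
    [[0,0,0.0006,0],[0,0,0.0006,0]],
  ],
)

```text
clock: 5.43
position: [0.5172, -0.0444, 0.0682]
tool_rot: [3.141, -0.0, 0.123]
force: [-0.8, -1.8, 2.7]
grip_width: 0.0001
finger_force: 1.6
```

Call:
carry_out(
  rows=[
    [[0,0,0.001,0],[0,0,0.002,0],[0,0,0.003,0],[0,0,0.003,0]],
  ],
)

```text
clock: 5.77
position: [0.5173, -0.0442, 0.065]
tool_rot: [3.141, -0.0, 0.123]
force: [-0.1, -3.4, 4.9]
grip_width: -0.0005
finger_force: 2.3
```

Call:
carry_out(
  rows=[
    [[0,0,0.001,0],[0,0,0.002,0],[0,0,0.003,0],[0,0,0.003,0]],
  ],
)

```text
clock: 6.1
position: [0.5169, -0.0438, 0.0617]
tool_rot: [-3.141, 0.001, 0.124]
force: [-0.1, 0.1, 0.1]
grip_width: 0.0002
finger_force: 0.0
```

Call:
carry_out(
  rows=[
    [[0,0,0.0005,0],[0,0,0.0005,0]],
  ],
)

```text
clock: 6.27
position: [0.517, -0.0439, 0.0614]
tool_rot: [-3.141, 0.0, 0.124]
force: [-0.2, 0.1, 0.3]
grip_width: -0.0001
finger_force: 0.0
```

Call:
carry_out(
  rows=[
    [[0,0,-0.015,0],[0,0,-0.027,0],[0,-0.03,-0.027,0],[0,-0.06,-0.027,0],[0,-0.066,-0.027,0],[0,-0.066,-0.02,0],[0,-0.066,-0.013,0],[0,-0.066,-0.0105,0],[0,-0.066,-0.0095,0],[0,-0.066,-0.0095,0]],
  ],
)

```text
clock: 7.1
position: [0.5088, 0.0205, 0.0705]
tool_rot: [3.141, 0.001, 0.122]
force: [0.0, 0.2, 0.3]
grip_width: -0.0002
finger_force: 0.0
```

Call:
carry_out(
  rows=[
    [[0,0,0.001,0],[0,0,0.001,0]],
  ],
)

```text
clock: 7.27
position: [0.5091, 0.021, 0.07]
tool_rot: [3.142, -0.0, 0.123]
force: [0.5, 0.3, 0.4]
grip_width: -0.0003
finger_force: 0.0
```

Call:
carry_out(
  rows=[
    [[0,0,0.001,0],[0,0,0.001,0]],
  ],
)

```text
clock: 7.43
position: [0.5092, 0.0212, 0.0691]
tool_rot: [3.141, -0.0, 0.123]
force: [0.3, -1.5, 1.7]
grip_width: -0.0004
finger_force: 0.7
```

Call:
carry_out(
  rows=[
    [[0,0,0.0006,0],[0,0,0.0006,0]],
  ],
)

```text
clock: 7.6
position: [0.5092, 0.0212, 0.0686]
tool_rot: [3.141, -0.0, 0.123]
force: [-0.0, -1.6, 2.3]
grip_width: -0.0
finger_force: 1.1
```

Call:
carry_out(
  rows=[
    [[0,0,0.001,0],[0,0,0.002,0],[0,0,0.003,0],[0,0,0.003,0]],
  ],
)

```text
clock: 7.93
position: [0.5092, 0.0213, 0.0654]
tool_rot: [3.141, -0.0, 0.123]
force: [1.5, -0.6, 4.3]
grip_width: 0.0004
finger_force: 2.0
```

Call:
carry_out(
  rows=[
    [[0,0,0.001,0],[0,0,0.002,0],[0,0,0.003,0],[0,0,0.003,0]],
  ],
)

```text
clock: 8.27
position: [0.5088, 0.0216, 0.0621]
tool_rot: [-3.141, 0.001, 0.123]
force: [0.8, 0.6, -0.2]
grip_width: 0.0
finger_force: 0.0
```

Call:
carry_out(
  rows=[
    [[0,0,0.0008,0],[0,0,0.0008,0],[0,0,0.0008,0]],
  ],
)

```text
clock: 8.52
position: [0.5089, 0.0215, 0.0616]
tool_rot: [-3.141, 0.0, 0.123]
force: [-0.5, 0.9, 0.1]
grip_width: 0.0002
finger_force: 0.0
```

Call:
carry_out(
  rows=[
    [[0,0,-0.015,0],[0,0,-0.027,0],[0,-0.03,-0.027,0],[0,-0.06,-0.027,0],[0,-0.0655,-0.027,0],[0,-0.0655,-0.02,0],[0,-0.0655,-0.013,0],[0,-0.0655,-0.0105,0],[0,-0.0655,-0.0095,0],[0,-0.0655,-0.0095,0]],
  ],
)

```text
clock: 9.35
position: [0.5008, 0.0854, 0.0706]
tool_rot: [3.141, 0.001, 0.122]
force: [-0.0, -0.5, 0.1]
grip_width: -0.0002
finger_force: 0.0
```

Call:
carry_out(
  rows=[
    [[0,0,0.001,0],[0,0,0.001,0]],
  ],
)

```text
clock: 9.52
position: [0.5011, 0.086, 0.0702]
tool_rot: [-3.142, -0.0, 0.123]
force: [-0.9, -0.3, -0.5]
grip_width: 0.0001
finger_force: 0.0
```

Call:
carry_out(
  rows=[
    [[0,0,0.001,0],[0,0,0.001,0]],
  ],
)

```text
clock: 9.68
position: [0.5011, 0.0862, 0.0692]
tool_rot: [3.142, -0.0, 0.123]
force: [-0.2, -1.2, 0.8]
grip_width: 0.0001
finger_force: 0.5
```

Call:
carry_out(
  rows=[
    [[0,0,0.0006,0],[0,0,0.0006,0]],
  ],
)

```text
clock: 9.85
position: [0.5011, 0.0863, 0.0686]
tool_rot: [3.142, -0.0, 0.123]
force: [1.6, -2.4, 2.0]
grip_width: 0.0002
finger_force: 0.9
```

Call:
carry_out(
  rows=[
    [[0,0,0.001,0],[0,0,0.002,0],[0,0,0.003,0],[0,0,0.003,0]],
  ],
)

```text
clock: 10.18
position: [0.5011, 0.0863, 0.0655]
tool_rot: [3.142, -0.0, 0.123]
force: [1.2, -2.4, 2.9]
grip_width: 0.0001
finger_force: 1.6
```

Call:
carry_out(
  rows=[
    [[0,0,0.001,0],[0,0,0.002,0],[0,0,0.003,0],[0,0,0.003,0]],
  ],
)

```text
clock: 10.52
position: [0.5007, 0.0865, 0.0622]
tool_rot: [-3.141, 0.001, 0.123]
force: [0.6, 0.2, -1.0]
grip_width: -0.0001
finger_force: 0.0
```

Call:
carry_out(
  rows=[
    [[0,0,0.0008,0],[0,0,0.0008,0],[0,0,0.0008,0]],
  ],
)

```text
clock: 10.77
position: [0.5008, 0.0865, 0.0617]
tool_rot: [-3.141, 0.0, 0.123]
force: [0.4, -0.2, 0.2]
grip_width: -0.0
finger_force: 0.0
```

Keys 2, 3 and 4 have clicked down, so key 1 is the sticky one. Next I go to the cap.

```bash
python3 - <<'E'
from h import *
move([.528,.345,.16],.1236)
E
```

```text
pos [0.5008 0.0865 0.0617] yaw 0.123 shift [ 0.0588 -0.2532 -0.0983] twist -0.0
```

Call:
carry_out(
  rows=[
    [[0,0,-0.03,0],[0,-0.01,-0.065,0],[0.01,-0.045,-0.095,0],[0.059,-0.253,-0.098,0],[0.059,-0.253,-0.098,0],[0.059,-0.253,-0.098,0],[0.059,-0.253,-0.098,0],[0.059,-0.253,-0.098,0],[0.059,-0.253,-0.098,0],[0.059,-0.253,-0.098,0],[0.059,-0.253,-0.098,0],[0.059,-0.253,-0.098,0]],
  ],
  grip=0.05,
)

```text
clock: 11.77
position: [0.5285, 0.3436, 0.1596]
tool_rot: [3.141, 0.0, 0.122]
force: [0.4, -2.1, 0.0]
grip_width: 0.0502
finger_force: 0.0
```

```bash
python3 - <<'E'
from h import *
p=grab('wrist');save(p,'w2.png')
for c,a,b in blobs(p,'r'):print('r',c.round(1),a,b,at_z(p,c,.062))
s=bot.observe();print(s['position'],s['tool_rot'],s['grip_width'],p['pose'])
E
```

```text
r [317.8 191.6] 2140 [292 165  52  54] [0.5394 0.3489 0.062 ]
r [232.2 188.9] 1138 [213 170  40  39] [0.5334 0.4187 0.062 ]
r [401.1 211.3] 1157 [382 192  38  39] [0.5313 0.2786 0.062 ]
[0.52869598 0.343329   0.15980302] [3.14091375e+00 5.39387978e-05 1.21833351e-01] 0.0502656685170601 [[ 1.21726888e-01 -9.57306629e-01 -2.62195695e-01  5.95682248e-01]
 [-9.92563402e-01 -1.17222874e-01 -3.28129697e-02  3.52287400e-01]
 [ 6.76740363e-04  2.64240072e-01 -9.64456700e-01  3.01940917e-01]
 [ 0.00000000e+00  0.00000000e+00  0.00000000e+00  1.00000000e+00]]
```

View pics/w2.png

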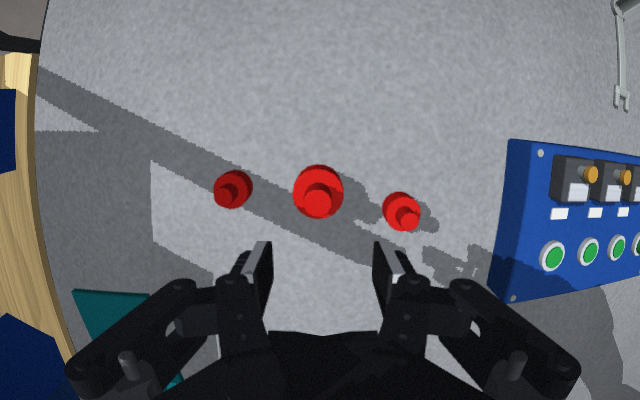

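The big cap is at (318,192), and its knob top is at about (318,203).

```bash
python3 - <<'E'
from h import *
p=grab('wrist')
x=p['pixels'][160:225,285:350]
cv2.imwrite('pics/c2.png',cv2.resize(cv2.cvtColor(x,cv2.COLOR_RGB2BGR),None,fx=8,fy=8,interpolation=cv2.INTER_NEAREST))
for uv,z in(((317.5,203),.062),((318,191),.03)):print(at_z(p,uv,z))
E
```

```text
[0.5302 0.3478 0.062 ]
[0.5326 0.3481 0.03  ]
```

View pics/c2.png

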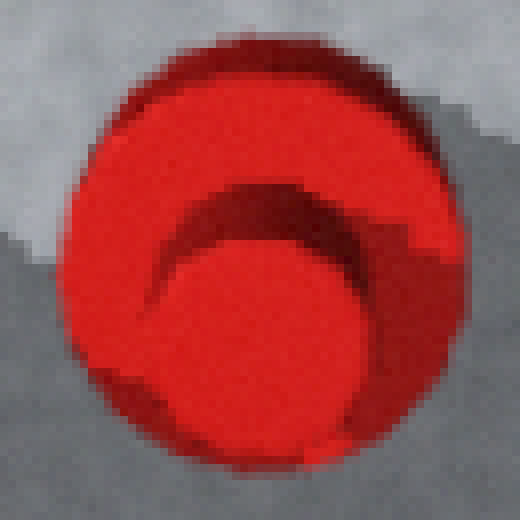

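The crop shows the knob top centred at about (317,203), which is roughly (0.530, 0.348).

```bash
python3 - <<'E'
from h import *
move([.5305,.348,.036],.1236)
E
```

```text
pos [0.5287 0.3434 0.1599] yaw 0.122 shift [ 0.0023 -0.0044  0.1239] twist -0.1
```

Call:
carry_out(
  rows=[
    [[0.002,-0.0035,0.03,0],[0.002,-0.0035,0.06,0],[0.002,-0.0035,0.085,0],[0.002,-0.0035,0.105,0],[0.002,-0.0035,0.118,0],[0.002,-0.0035,0.124,0],[0.002,-0.0035,0.124,0],[0.002,-0.0035,0.124,0],[0.002,-0.0035,0.124,0]],
  ],
)

```text
clock: 12.62
position: [0.5306, 0.3488, 0.0371]
tool_rot: [-3.141, -0.002, 0.123]
force: [-0.2, -0.3, 0.8]
grip_width: 0.0496
finger_force: 0.0
```

Call:
carry_out(
  rows=[
    [[0,0,0,0],[0,0,0,0],[0,0,0,0],[0,0,0,0],[0,0,0,0]],
  ],
  grip=0.01,
  grip_force=30,
)

```text
clock: 13.03
position: [0.5304, 0.3487, 0.0366]
tool_rot: [-3.141, -0.001, 0.123]
force: [-0.7, -1.6, 8.3]
grip_width: 0.0229
finger_force: 29.2
```

```bash
python3 - <<'E'
from h import *
move([.50,-.112,.18],.1236)
E
```

```text
pos [0.5304 0.3487 0.0366] yaw 0.123 shift [-0.0868  0.4535 -0.1434] twist -0.0
```

Call:
carry_out(
  rows=[
    [[0,0,-0.01,0],[0,0,-0.03,0],[0,0,-0.06,0],[0,0,-0.09,0],[0,0,-0.12,0],[0,0,-0.143,0],[0,0,-0.143,0],[0,0,-0.143,0]],
  ],
)

```text
clock: 13.7
position: [0.5304, 0.3487, 0.1806]
tool_rot: [-3.14, -0.002, 0.123]
force: [0.2, 0.0, -1.8]
grip_width: 0.0227
finger_force: 29.8
```

Call:
carry_out(
  rows=[
    [[-0.002,0.01,0,0],[-0.007,0.035,0,0],[-0.013,0.07,0,0],[-0.02,0.105,0,0],[-0.027,0.14,0,0],[-0.034,0.175,0,0],[-0.04,0.21,0,0],[-0.047,0.245,0,0],[-0.054,0.28,0,0],[-0.06,0.315,0,0],[-0.067,0.35,0,0],[-0.073,0.38,0,0]],
  ],
)

```text
clock: 14.7
position: [0.5026, -0.0407, 0.1779]
tool_rot: [3.141, 0.002, 0.122]
force: [0.2, -0.6, -0.4]
grip_width: 0.0233
finger_force: 29.8
```

Call:
carry_out(
  rows=[
    [[-0.006,0.03,0,0],[-0.011,0.055,0,0],[-0.014,0.07,0,0],[-0.014,0.0735,0,0],[-0.014,0.0735,0,0],[-0.014,0.0735,0,0],[-0.014,0.0735,0,0]],
  ],
)

```text
clock: 15.28
position: [0.4992, -0.1112, 0.1784]
tool_rot: [-3.141, 0.001, 0.125]
force: [-0.7, -0.1, -1.3]
grip_width: 0.0227
finger_force: 29.8
```

```bash
python3 - <<'E'
from h import *
p=grab('wrist');save(p,'w3.png')
s=bot.observe();print(s['position'],s['tool_rot'],s['grip_width'])
for c,a,b in blobs(p,'g'):print('g',c.round(1),a,b,at_z(p,c,.07))
for c,a,b in blobs(p,'r'):print('r',c.round(1),a,b)
E
```

```text
[ 0.49932687 -0.11117606  0.17855414] [-3.14112659e+00  3.44688856e-04  1.24862103e-01] 0.02295531207424279
g [250.4 170.8] 588 [237 157  27  28] [ 0.5184 -0.0478  0.07  ]
g [326.  171.7] 716 [311 157  31  30] [ 0.525  -0.1105  0.07  ]
g [182.6 172.7] 484 [171 160  24  26] [0.5104 0.0146 0.07  ]
g [126.3 174.7] 364 [117 163  20  24] [0.5028 0.0774 0.07  ]
r [  1.3 139.9] 68 [  0 130   4  20]
r [ 46.9 144.6] 664 [ 29 131  34  27]
r [322.4 247.5] 5658 [280 198  86 106]
```

View pics/w3.png

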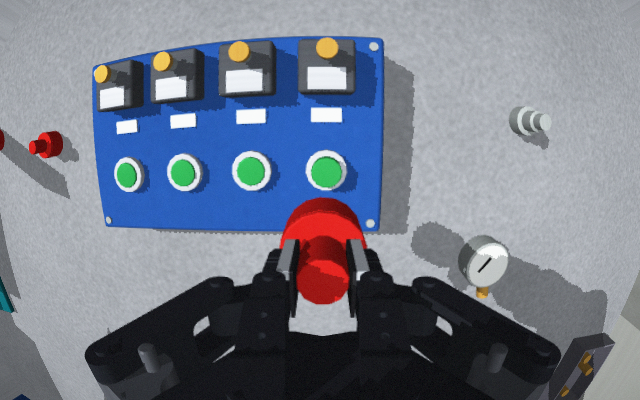

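The wrist view shows key 1 up at (326,172), keys 2 to 4 down, and the cap held at (322,245).

```bash
cat > fit.py <<'E'
from h import *
def proj(p,X):
    T=np.array(p['pose']);K=np.array(p['K']);c=(np.atleast_2d(X)-T[:3,3])@T[:3,:3]
    th=np.arctan2(np.hypot(c[:,0],c[:,1]),c[:,2]);r=np.hypot(c[:,0],c[:,1])
    return np.c_[K[0,2]+K[0,0]*th*c[:,0]/r,K[1,2]+K[1,1]*th*c[:,1]/r]
def sil(p,c,r,z0,z1):
    a=np.linspace(0,2*np.pi,90);P=np.vstack([np.c_[c[0]+r*np.cos(a),c[1]+r*np.sin(a),0*a+z] for z in(z0,z1)])
    m=np.zeros((1600,2560),np.uint8)
    cv2.fillConvexPoly(m,cv2.convexHull(np.round((proj(p,P)+.5)*4).astype(np.int32)),1)
    return cv2.resize(m.astype(np.float32),(640,400),interpolation=cv2.INTER_AREA)
E
python3 - <<'E'
from fit import *
from scipy.optimize import minimize
p=grab('wrist');s=bot.observe();t=np.array(s['position'])
rgb=p['pixels'].astype(int)
blue=(rgb[...,2]>rgb[...,0]+35)&(rgb[...,2]>rgb[...,1]+10)
cs=[]
for c,a,b in sorted(blobs(p,'g'),key=lambda q:-q[0][0]):
    x0,y0=int(c[0]),int(c[1]);w=np.zeros((400,640),bool);w[y0-27:y0+27,x0-27:x0+27]=1
    bright=((rgb.min(2)>100)|((rgb[...,1]>rgb[...,2]+30)))&w
    n,l,st,_=cv2.connectedComponentsWithStats(bright.astype(np.uint8));m=(l==l[y0,x0])
    g=at_z(p,c,.06)[:2]
    f=lambda q:((sil(p,q,.018,.05,.058)-m)[w]**2).sum()
    r=minimize(f,g,method='Nelder-Mead',options=dict(initial_simplex=[g,g+[.004,0],g+[0,.004]],xatol=1e-4));cs.append(r.x);print(r.x.round(4),round(r.fun,1),m.sum())
cs=np.array(cs);print(np.linalg.norm(np.diff(cs,axis=0),axis=1))
m0=((rgb[...,0]>90)&(rgb[...,1]<70)&(rgb[...,2]<70));w=np.zeros((400,640),bool);w[190:235,265:380]=1
f=lambda q:((sil(p,q,.0235,t[2]-.0366,t[2]-.0046)-m0)[w]**2).sum()
g=t[:2];r=minimize(f,g,method='Nelder-Mead',options=dict(initial_simplex=[g,g+[.004,0],g+[0,.004]],xatol=1e-4))
print('tcp',t,'cap',r.x.round(4),r.fun)
d=cs[0]-r.x;y=s['tool_rot'][2];print('need',d,'tool',np.cos(y)*d[0]+np.sin(y)*d[1],np.sin(y)*d[0]-np.cos(y)*d[1],y)
E
```

```text
[ 0.5241 -0.1103] 50.1 1329
[ 0.516  -0.0449] 76.5 1249
[0.5075 0.0214] 117.2 1021
[0.4988 0.0892] 134.5 767
[0.06594846 0.06682067 0.06834299]
tcp [ 0.49939283 -0.11125982  0.17861474] cap [ 0.4978 -0.1108] 69.21875
need [0.02634782 0.00052208] tool 0.026207744059051147 0.0027629841649515798 0.12485060273814574
```

Call:
carry_out(
  rows=[
    [[0.008,0.001,0,0],[0.018,0.002,0,0],[0.025,0.003,0.01,0],[0.026,0.003,0.025,0],[0.026,0.003,0.042,0],[0.026,0.003,0.055,0],[0.026,0.003,0.061,0],[0.026,0.003,0.061,0],[0.026,0.003,0.061,0],[0.026,0.003,0.061,0]],
  ],
)

```text
clock: 16.22
position: [0.5261, -0.1121, 0.1183]
tool_rot: [3.141, -0.001, 0.123]
force: [-0.3, 0.7, -1.4]
grip_width: 0.023
finger_force: 29.8
```

```bash
python3 - <<'E'
from fit import *
s=bot.observe();print(s['position'],s['tool_rot'],s['force']);move([.5257,-.1108,.0866])
p=grab('wrist');save(p,'w4.png')
q=grab('scene');x=q['pixels'][120:220,240:390]
a=p['pixels'][100:300,220:420]
im=np.hstack([cv2.resize(a,(400,400)),cv2.resize(x,(400,400*100//150))[:400] if 0 else cv2.copyMakeBorder(cv2.resize(x,(400,266)),0,134,0,0,cv2.BORDER_CONSTANT)])
cv2.imwrite('pics/c4.png',im[...,::-1])
E
```

```text
[ 0.5261043  -0.11208189  0.11827813] [ 3.14143358e+00 -8.03309904e-04  1.23279068e-01] [-0.33933834  0.65402384 -1.35664287]
pos [ 0.5261 -0.1121  0.1183] yaw 0.123 shift [-0.0002 -0.0013  0.0317] twist None
```

View pics/c4.png

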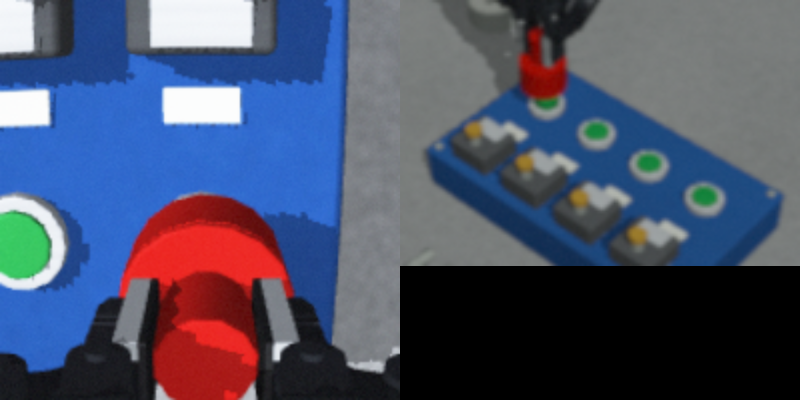

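The cap is held above key 1 and lined up. The tip of the collar just shows behind it in the wrist view.

Call:
carry_out(
  rows=[
    [[0,-0.0013,0.006,0],[0,-0.0013,0.012,0],[0,-0.0013,0.018,0],[0,-0.0013,0.02,0],[0,-0.0013,0.02,0],[0,-0.0013,0.02,0]],
  ],
)

```text
clock: 16.82
position: [0.5253, -0.1108, 0.0976]
tool_rot: [-3.141, 0.0, 0.123]
force: [0.9, -0.1, -1.0]
grip_width: 0.0231
finger_force: 29.8
```

Call:
carry_out(
  rows=[
    [[0,0,0.0015,0],[0,0,0.003,0],[0,0,0.0045,0],[0,0,0.0045,0]],
  ],
)

```text
clock: 17.15
position: [0.5253, -0.1108, 0.093]
tool_rot: [-3.141, 0.0, 0.123]
force: [-0.8, 0.5, -1.0]
grip_width: 0.023
finger_force: 29.8
```

Call:
carry_out(
  rows=[
    [[0,0,0.001,0],[0,0,0.002,0],[0,0,0.003,0],[0,0,0.003,0]],
  ],
)

```text
clock: 17.48
position: [0.5253, -0.1108, 0.0901]
tool_rot: [-3.141, 0.0, 0.123]
force: [-0.1, -0.7, -1.0]
grip_width: 0.0231
finger_force: 29.8
```

Past the collar top with no contact. Now I lower it to the panel.

Call:
carry_out(
  rows=[
    [[0,0,0.001,0],[0,0,0.002,0],[0,0,0.0025,0],[0,0,0.0025,0]],
  ],
)

```text
clock: 17.82
position: [0.5254, -0.1108, 0.0876]
tool_rot: [-3.142, 0.0, 0.123]
force: [-1.1, 0.0, -1.0]
grip_width: 0.0232
finger_force: 29.8
```

Call:
carry_out(
  rows=[
    [[0,0,0.0007,0],[0,0,0.0007,0],[0,0,0.0007,0]],
  ],
)

```text
clock: 18.07
position: [0.5254, -0.1108, 0.0871]
tool_rot: [-3.142, 0.0, 0.123]
force: [-0.2, 1.4, -0.8]
grip_width: 0.0233
finger_force: 29.8
```

Call:
carry_out(
  rows=[
    [[0,0,0.0007,0],[0,0,0.0007,0],[0,0,0.0007,0]],
  ],
)

```text
clock: 18.32
position: [0.5255, -0.1109, 0.0866]
tool_rot: [3.141, -0.0, 0.123]
force: [-1.3, -0.5, 4.2]
grip_width: 0.0229
finger_force: 30.2
```

Call:
carry_out(
  rows=[
    [[0,0,0,0],[0,0,0,0],[0,0,0,0],[0,0,0,0]],
  ],
  grip=0.045,
)

```text
clock: 18.65
position: [0.5254, -0.1108, 0.0863]
tool_rot: [-3.142, 0.0, 0.123]
force: [-0.2, -0.4, 0.1]
grip_width: 0.0449
finger_force: 0.0
```

Call:
carry_out(
  rows=[
    [[0,0,-0.01,0],[0,0,-0.03,0],[0,0,-0.06,0],[0,0,-0.09,0],[-0.02,0,-0.11,0],[-0.04,0,-0.11,0],[-0.04,0,-0.11,0],[-0.04,0,-0.11,0]],
  ],
)

```text
clock: 19.32
position: [0.4854, -0.116, 0.1974]
tool_rot: [3.141, -0.001, 0.123]
force: [0.1, 0.2, 0.3]
grip_width: 0.0447
finger_force: 0.0
```

```bash
python3 - <<'E'
from h import *
p=grab('wrist');q=grab('scene')
a=p['pixels'][20:260,80:400];x=q['pixels'][120:250,230:400]
x=cv2.resize(x,(392,300));a=cv2.resize(a,(400,300))
cv2.imwrite('pics/c5.png',np.hstack([a,x])[...,::-1]);print(bot.observe()['position'],bot.observe()['grip_width'])
E
```

```text
[ 0.48618944 -0.11559575  0.19661256] 0.04501947358592744
```

View pics/c5.png

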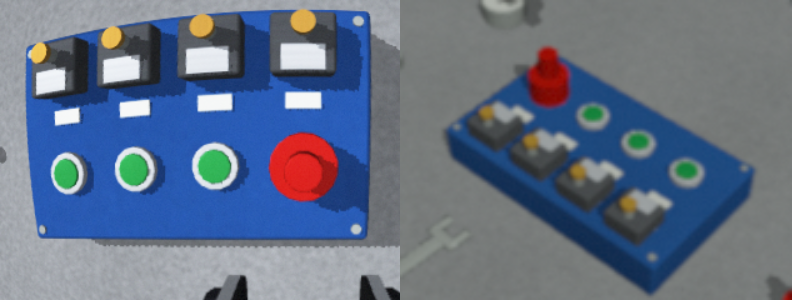

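The cap sits flat over key 1, the other three keys are down, and the gripper is clear.

```bash
python3 -c "
from workcell import bot;print(bot.job_done())"
```

```text
the job is handed in; nothing more can be done
None
```

Key 1 is the sticky one: keys 2, 3 and 4 clicked down under at most about 5 N, key 1 stayed up at about 8 N, and the red lock-out cap is now fully down over it; I handed the job in at about 19 s.

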